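Unpack and set a grease lubricator to seven months

TASK

The carton in the middle has been cut open and holds two automatic lubricators, one with a red head and one with a blue head. Fold both long flaps of the carton well back past upright so that they stay out of the way, then turn the dial of the red-headed lubricator clockwise to mark 7 (seven months: the yellow dot is 0, off, and each click is one month) and leave it resting in that click. Leave the blue-headed one at off, and do not shift or knock over the things standing around.

Things in the scene. Friction and masses are not known exactly. Their poses are not given: they have to be found in the camera images.
- carton: Brown cardboard carton, fixed, any yaw: 132 x 198 mm outside (its x by y), inside 124 x 190 mm, rim 165 mm above the bench. Origin: centre of its underside, z up, y along its long sides. Dark foam fills it to 98 mm; the lubricators stand upright 46 mm to either side of the centre along its y, red on either side. The short end flaps are already folded down outside.
- flap_a_hinge (a point): Middle of the hinge line of flap a: on the rim (165 mm up) over the middle of the long wall on the carton's -x side. The hinge runs along the carton's y.
- flap_a_edge (a point): Middle of the free edge of flap a. The flap is a cardboard panel 186 mm long (along the hinge), 56 mm wide from hinge to free edge, 4 mm thick.
- flap_a (a joint): Angle of flap a (rad): 0 lying shut over the opening, 1.57 upright, more is folded back outwards, 3.3 the end of travel. It starts lifted a little (0.45 to 0.70). It is light, with a slight rubbing hinge, and stays wherever it is left; a push of under 1 N on the free edge moves it.
- flap_b_hinge (a point): Middle of the hinge line of flap b: on the rim over the middle of the long wall on the carton's +x side.
- flap_b_edge (a point): Middle of the free edge of flap b, which is of the same size as flap a.
- flap_b (a joint): Angle of flap b (rad), counted as for flap a. It starts half up (0.90 to 1.30).
- red_lub: Red-headed lubricator, fast in the foam; head 66 mm across, flat top 123 mm above the bench. Origin on its axis at bench level, z up, x towards the yellow dot (mark 0, off). Clockwise from the dot, every 30 degrees, white ticks for marks 1 to 11 (3, 6, 9 thick). Dial axis is 62 mm from the long walls, 49 mm from the nearer end wall, 92 mm from the other dial axis.
- red_lub_dial_grip (a point): Grip point of the red-headed one's dial: a black disc (49 mm wide, 4 mm thick) with a black bar grip 40 mm long, 14 mm thick, up to 34 mm above the head, sides upright. The point is on the axis, 26 mm above the head, 149 mm above the bench; x along the bar to its pointer end (white line), y across, z up. Fingers opened to about 45 mm fit round it at any yaw.
- red_lub_dial (a joint): Angle of the red-headed one's dial (rad), growing clockwise from above; 0 = pointer at the yellow dot, 0.5236 rad a mark, so mark 7 is 3.665. It clicks into a detent at each mark (about 0.1 Nm to pass) and springs into the nearest when let go; stops just before 0 and past 11. Starts in one of marks 0 to 3.
- blue_lub: Blue-headed lubricator, otherwise as the red-headed one, in the other half of the carton. To be left alone.
- blue_lub_dial (a joint): Angle of the blue-headed one's dial (rad), as for the red; starts at 0 (off).
- spray_can_mid (a point): Middle (95 mm up) of a loose blue spray can with a red nozzle cap, 54 mm across, 190 mm tall, standing close to the carton on any of its four sides.
- grease_mid (a point): Middle (104 mm up) of a loose white and green grease cartridge, 53 mm across, 208 mm tall, standing close to the carton on any of its four sides.
- head_case_mid (a point): Middle (27 mm up) of a loose clear case with red latches, 114 x 104 x 54 mm, close to the carton on any of its four sides.
- clamp_head_mid (a point): Middle (21 mm up) of a loose steel clamping head (ring in three segments), 86 mm across, 42 mm tall, close to the carton on any of its four sides.
- jaw_tub_mid (a point): Middle (25 mm up) of a loose small round clear tub, 76 mm across, 50 mm tall, on the right of the bench.
- white_tub_mid (a point): Middle (31 mm up) of a loose round tub with a white lid, 110 mm across, 62 mm tall, on the right of the bench.
- changer_mid (a point): A loose red-handled pistol-grip changing fixture lying on the left of the bench, about 220 mm long, 34 mm high; the point is 17 mm up in its grey body.

How it is judged:
By the outcome, as a careful person would: the job done as asked, in the order asked, and still so for the second after the job is handed in, with the robot touching nothing.
It also fails if it takes over 58 s, if anything falls off the work surface, if the arm or the gripper's body presses on something with over 40 N, if the wrist force passes 120 N, or if a joint passes its speed limit or range.

ROBOT

A 7-joint arm with a two-finger parallel gripper is mounted at the origin on the work surface. World frame = base frame: x ahead of the robot, y to its left, z up, the work surface at z = 0. Lengths are in m, angles in rad, forces in N, time in s.
With the tool pointing down it reaches from about 0.425 to 1.025 m from the base axis. Payload 3.6 kg.
Tool frame: the origin (TCP) lies midway between the tips of the shut fingers; the grasp point (between the pads) lies 19 mm behind it (r.tcp_to_grasp is the distance from the TCP to the grasp point, in m); z points along the fingers, y is the line along which they close (so a half turn about z gives the same grasp; the last joint's range is limited). The gripper opens to 85 mm and grips with 20 to 120 N. Pads are 22 mm wide; open, the fingers measure 114 mm over their backs; the gripper's body (76 mm by 85 mm) begins 54 mm behind the grasp point. The pads swing forward as they close: fully open they stand 13 mm farther back than shut.
Start: joints at [-1.395, 0.591, 0.048, 1.609, -0.033, 0.943, -0.034], TCP at [0.193, 0.699, 0.21] pointing down, gripper open.
Joint ranges: [-2.69, 2.69], [-0.47, 2.24], [-1.27, 1.36], [0.19, 2.51], [-1.53, 4.68], [0.08, 2.07], [-3.09, 3.09]. Speed limits (rad/s): [2.57, 2.57, 3.14, 3.14, 3.14, 3.14, 3.14].

INTERFACE

Orientations are given as a 3x3 rotation matrix whose columns are the frame's x, y, z axes.
In Python, from plant import r gives the robot as it stands. Calls block until the motion is done:
- r.reach(position, orientation): joint-space move of the TCP to a pose.
- r.servo_line(position, rot=None, rate=0.15): straight line of the TCP; rot=None keeps the orientation; rate is the mean speed in m/s.
- r.goto_joints(angles): joint-space move.
- r.grip(opening, strength=None): finger opening in m; strength is the grip in N (None keeps the last); returns when the fingers have stopped.
- r.hold(seconds).
- r.solve_ik(position, orientation): joint angles nearest the present ones, or None.
- r.capture(name): name is "scene" or "side" or "wrist"; returns a dict with "frame" (384x512x3 uint8, red, green, blue), "mtx" (3x3 intrinsics, pixels), "rvec" (rotation vector, rad) and "tvec" (3), from world to camera coordinates, as OpenCV has them. Camera axes: x right, y down, z forward; pixel columns grow to the right and rows downward; lengths in m; the calibration is good to about 2 mm. A picture is of the moment at which its call begins. There is no depth.
A pose or a line that the arm cannot do raises r.IKError and nothing moves.
- r.finish_job(): hands the job in; it is judged then, once.
Readings, each from a call of its own:
- r.read_time(): time.
- r.read_qpos(): joint angles.
- r.read_qvel(): joint speeds.
- r.read_tau(): joint torques, N m.
- r.read_position(): TCP position.
- r.read_ee_rot(): TCP orientation.
- r.read_contact_force(): force on the tool from outside, world axes, zero at the start.
- r.read_torque(): the same for the moment, N m.
- r.read_grip_width(): finger opening in m.
- r.read_finger_force(): force on a finger pad.
Only numpy, scipy, OpenCV 4.12 (cv2) and the standard library are available. Lean on these libraries where they do the work, as an engineer would, in place of code of your own. Each camera call takes 0.05 s, during which the arm holds its last target. There are 200 camera calls.

## Working session

There is one attempt and no reset: what is moved stays moved. The work goes in short steps, each a Python script; the robot and the scene stay as the last script left them, time stands still between calls to the robot, and variables do not carry over. Pictures are saved under pics/ and viewed, at most 10 in all, crops included, and the job is handed in when it is done.

```bash
ls; mkdir -p pics
python3 - <<'E'
from plant import r
import cv2,numpy as np
ims=[]
for n in("scene","side"):
    c=r.capture(n); cv2.imwrite(f"pics/{n}0.png",c["frame"][...,::-1]); np.savez(f"{n}0.npz",**c)
    R=cv2.Rodrigues(c["rvec"])[0]; print(n,c["mtx"].tolist(),(-R.T@np.ravel(c["tvec"])).round(3),R[2].round(2))
    ims.append(c["frame"][...,::-1])
print(r.read_time(),r.read_ee_rot().round(2).tolist())
E
```

```text
pics
scene [[427.50322164464944, 0.0, 260.1009530609241], [0.0, 427.50322164464944, 192.2997952672269], [0.0, 0.0, 1.0]] [1.235 0.688 0.948] [-0.53 -0.55 -0.65]
side [[465.05623986654274, 0.0, 265.35419501619504], [0.0, 465.05623986654274, 188.11838813713538], [0.0, 0.0, 1.0]] [ 0.266 -1.085  1.029] [ 0.2   0.75 -0.63]
0.1 [[-0.96, 0.27, -0.0], [0.27, 0.96, -0.0], [-0.0, -0.0, -1.0]]
```

View pics/scene0.png

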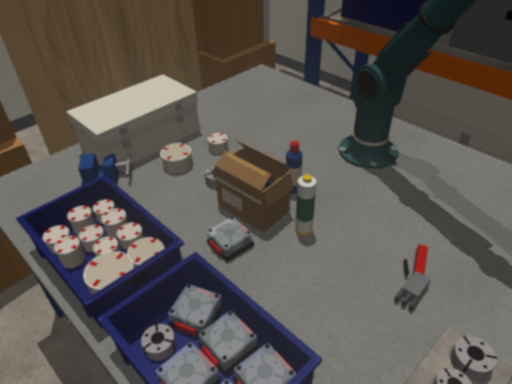

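View pics/side0.png

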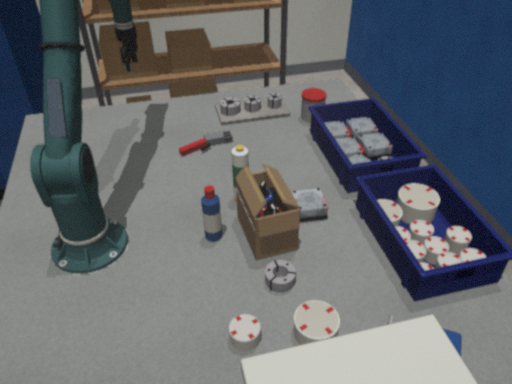

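```bash
cat > h.py <<'E'
import cv2,numpy as np
def load(n): return dict(np.load(n))
def cam(c):
    R=cv2.Rodrigues(c["rvec"])[0]; return R,-R.T@np.ravel(c["tvec"])
def ray(c,uv,z):
    R,o=cam(c); d=R.T@np.linalg.inv(c["mtx"])@np.array([uv[0],uv[1],1.]); return o+d*(z-o[2])/d[2]
def proj(c,P):
    return cv2.projectPoints(np.array(P,float).reshape(-1,3),c["rvec"],c["tvec"],c["mtx"],None)[0].reshape(-1,2)
def down(yaw):  # tool x axis heading yaw, z down
    a,b=np.cos(yaw),np.sin(yaw); return np.array([[a,b,0],[b,-a,0],[0,0,-1.]])
E
python3 - <<'E'
from plant import r
from h import *
s=load("scene0.npz");t=load("side0.npz")
P=ray(t,(267,196),.165);print("side",P, "scene",ray(s,(255,172),.165))
# oblique vertical look: try yaws for tool down
best=None
q0=np.array(r.read_qpos())
for y in np.arange(-3,3.1,.25):
    q=r.solve_ik([P[0],P[1],.45],down(y))
    if q is not None:
        k=np.abs(np.array(q)-q0).max()
        if best is None or k<best[0]: best=(k,y,q)
print(best)
r.reach([P[0],P[1],.45],down(best[1])); print(r.read_time())
c=r.capture("wrist"); np.savez("w1.npz",**c); print(cam(c)[1],cam(c)[0][2])
a=cv2.resize(c["frame"][...,::-1],(800,600),interpolation=cv2.INTER_CUBIC)
cv2.imwrite("pics/w1.png",a)
u=cv2.resize(s["frame"][130:265,195:330,::-1],(400,400),interpolation=cv2.INTER_CUBIC)
v=cv2.resize(t["frame"][140:290,190:340,::-1],(400,400),interpolation=cv2.INTER_CUBIC)
cv2.imwrite("pics/crop.png",np.hstack([u,v]))
E
```

```text
side [ 0.53067735 -0.09988183  0.165     ] scene [ 0.53759437 -0.05800476  0.165     ]
(np.float64(0.819987601789489), np.float64(2.0), array([-0.61178803,  0.1914205 ,  0.86830496,  1.73242976, -0.15180959,
        1.28771485,  0.71932234]))
3.25
[ 0.49772241 -0.0260131   0.61586321] [ 0.13035494 -0.28276081 -0.95029149]
```

View pics/w1.png

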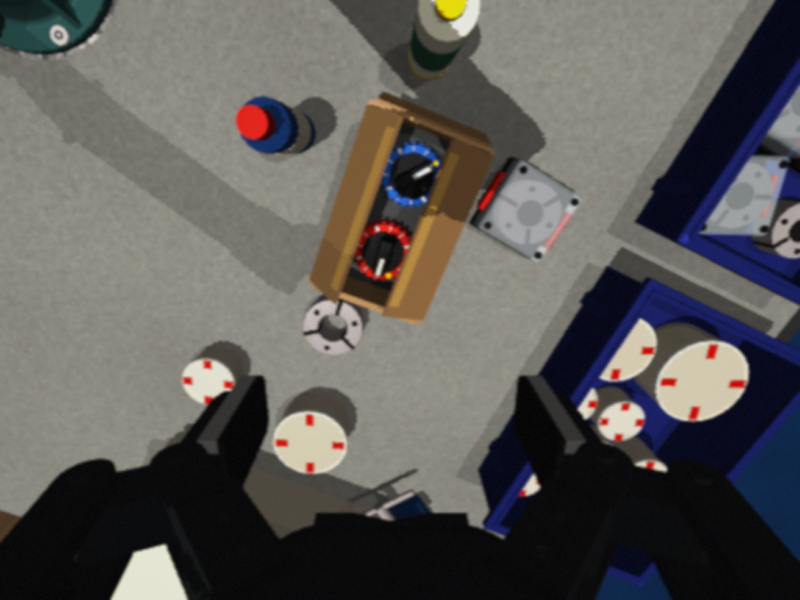

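View pics/crop.png

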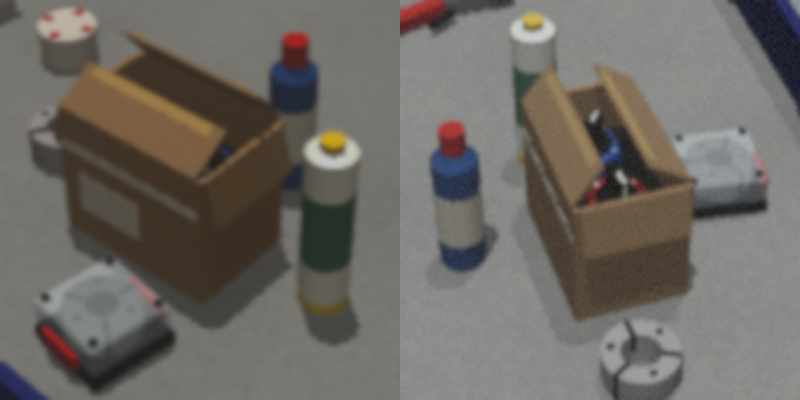

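Run:
```python
from h import *
c=load("w1.npz"); f=c["frame"]; hsv=cv2.cvtColor(f,cv2.COLOR_RGB2HSV)
H,S,V=[hsv[...,i].astype(int) for i in range(3)]
roi=np.zeros(H.shape,bool); roi[75:200,215:300]=1
m={"red":((H<8)|(H>172))&(S>150)&(V>90),"blue":(H>100)&(H<125)&(S>130)&(V>90),"yel":(H>22)&(H<34)&(S>150)&(V>130)}
C={}
for k in("red","blue"):
    M=(m[k]&roi).astype(np.uint8); ys,xs=np.nonzero(M)
    P=np.array([ray(c,p,.123)[:2] for p in zip(xs,ys)])
    # ring: circumscribed circle
    (cx,cy),rad=cv2.minEnclosingCircle(P.astype(np.float32)); C[k]=np.array([cx,cy]); print(k,len(P),C[k].round(4),round(rad,4))
d=C["red"]-C["blue"];print("dist",np.hypot(*d),"mid",(C["red"]+C["blue"])/2,"dir deg",np.degrees(np.arctan2(d[1],d[0])))
n,l,st,ce=cv2.connectedComponentsWithStats((m["yel"]&roi).astype(np.uint8))
for i in range(1,n):
    P=ray(c,ce[i],.123)[:2]
    for k in C:
        v=P-C[k]
        if np.hypot(*v)<.04: print("yellow",k,st[i,4],P.round(4),round(np.hypot(*v),4),np.degrees(np.arctan2(v[1],v[0])).round(1))
Wm=(S<70)&(V>140)&roi
n,l,st,ce=cv2.connectedComponentsWithStats(Wm.astype(np.uint8))
for i in range(1,n):
    P=ray(c,ce[i],.157)[:2]
    for k in C:
        v=P-C[k]
        if np.hypot(*v)<.04 and st[i,4]>5: print("white",k,st[i,4],ce[i].round(1),round(np.hypot(*v),4),np.degrees(np.arctan2(v[1],v[0])).round(1))
mid=(C["red"]+C["blue"])/2; u=d/np.hypot(*d); xx=np.array([u[1],-u[0]])
# outlines: predicted hinge & opening corners
for nm,s in(("x+",1),("x-",-1)):
  print(nm,[proj(c,[*(mid+s*xx*.066+t*u),.165])[0].round(0).tolist() for t in(-.093,0,.093)],(mid+s*xx*.066).round(3))
img=cv2.resize(f[40:220,170:350,::-1],(600,600),interpolation=cv2.INTER_CUBIC)
cv2.imwrite("pics/w1c.png",img)
```

```text
red 339 [ 0.5332 -0.1279] 0.0358
blue 318 [ 0.5273 -0.0369] 0.0351
dist 0.09122920416618098 mid [ 0.53025213 -0.08241709] dir deg -86.24389270365185
yellow blue 7 [ 0.5456 -0.0139] 0.0294 51.5
yellow red 5 [ 0.5517 -0.1519] 0.0303 -52.5
white blue 30 [270.4 109.7] 0.0117 50.4
white blue 7 [271. 127.] 0.0252 -36.5
white red 6 [240.8 146. ] 0.0323 123.4
white red 32 [242.7 170.4] 0.0104 -76.9
x+ [[235.0, 67.0], [215.0, 126.0], [198.0, 178.0]] [ 0.464 -0.087]
x- [[315.0, 100.0], [291.0, 155.0], [269.0, 203.0]] [ 0.596 -0.078]
```

View pics/w1c.png

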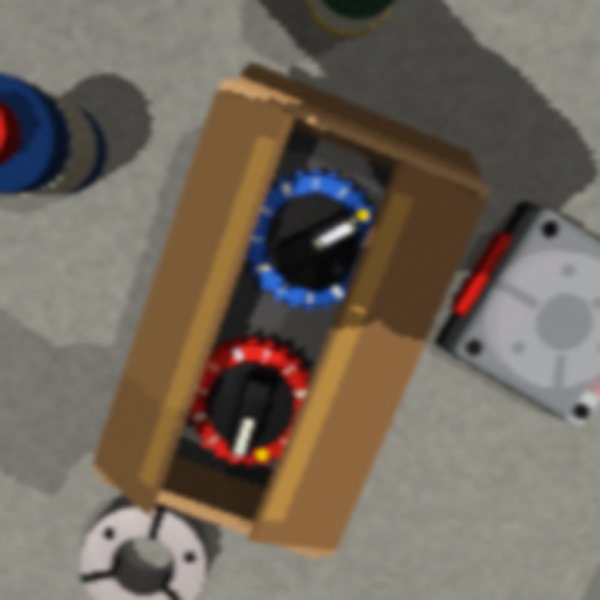

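```bash
cat >> h.py <<'E'
MID=np.array([.5303,-.0824]); TH=np.radians(3.76)   # carton centre, heading of far-side normal
EX=np.array([np.cos(TH),np.sin(TH)]); EY=np.array([-EX[1],EX[0]])
RED=MID-.046*EY
def W(x,y,z): return np.array([*(MID+x*EX+y*EY),z])
E
python3 - <<'E'
from plant import r
from h import *
from scipy.optimize import brentq
c=load("w1.npz")
def toC(P): return np.array([(P[:2]-MID)@EX,(P[:2]-MID)@EY,P[2]])
R,o=cam(c); oc=toC(o)
for nm,px,s in(("robot",(237.5,133.6),-1),("far",(267.5,144.4),1)):
    g=lambda z:toC(ray(c,px,z)); f=lambda z:(np.hypot(g(z)[0]-s*.066,z-.165)-.056)
    zs=np.linspace(.166,.225,60); v=[f(z) for z in zs]
    for i in range(59):
        if v[i]*v[i+1]<0:
            z=brentq(f,zs[i],zs[i+1]); p=g(z); print(nm,p.round(4),"angle",np.arctan2(z-.165,-s*(p[0]-s*.066)).round(2))
print("spray top",toC(ray(c,(162,78),.19)).round(3),"grease top",toC(ray(c,(288,3),.208)).round(3))
for y in np.arange(-195,200,15):
    q=r.solve_ik([*RED,.16],down(np.radians(y))); 
    print(y,None if q is None else np.round(q,2).tolist())
E
```

```text
robot [-0.0284  0.006   0.2065] angle 0.83
far [0.0199 0.0059 0.1968] angle 0.6
spray top [-0.157  0.039  0.19 ] grease top [-0.025  0.184  0.208]
-195 [-0.25, 0.49, 0.55, 2.07, -0.4, 0.68, 1.87]
-180 [-0.22, 0.48, 0.51, 2.07, -0.37, 0.68, 2.1]
-165 [-0.19, 0.48, 0.46, 2.07, -0.33, 0.67, 2.33]
-150 [-0.15, 0.47, 0.41, 2.06, -0.29, 0.67, 2.55]
-135 [-0.11, 0.46, 0.36, 2.06, -0.26, 0.66, 2.77]
-120 [-0.08, 0.46, 0.32, 2.06, -0.23, 0.66, 3.0]
-105 [0.79, 0.58, -0.89, 2.02, 0.62, 0.83, 2.42]
-90 [0.39, 0.45, -0.31, 2.04, 0.22, 0.68, 3.08]
-75 [0.66, 0.52, -0.69, 2.03, 0.48, 0.76, 3.08]
-60 [-0.62, 0.82, 1.25, 2.08, -0.96, 1.01, -1.46]
-45 [-0.6, 0.77, 1.19, 2.08, -0.91, 0.96, -1.25]
-30 [-0.57, 0.72, 1.13, 2.08, -0.86, 0.91, -1.05]
-15 [-0.55, 0.69, 1.07, 2.08, -0.81, 0.87, -0.83]
0 [-0.53, 0.67, 1.03, 2.08, -0.78, 0.85, -0.61]
15 [-0.51, 0.64, 0.97, 2.08, -0.74, 0.82, -0.39]
30 [-0.47, 0.6, 0.9, 2.08, -0.68, 0.79, -0.19]
45 [-0.41, 0.57, 0.81, 2.07, -0.61, 0.75, -0.01]
60 [-0.38, 0.55, 0.75, 2.07, -0.56, 0.73, 0.21]
75 [-0.37, 0.54, 0.73, 2.07, -0.54, 0.73, 0.45]
90 [-0.35, 0.53, 0.71, 2.07, -0.52, 0.72, 0.69]
105 [-0.34, 0.52, 0.68, 2.07, -0.5, 0.71, 0.93]
120 [-0.32, 0.52, 0.65, 2.07, -0.48, 0.71, 1.17]
135 [-0.3, 0.51, 0.63, 2.07, -0.46, 0.7, 1.41]
150 [-0.28, 0.5, 0.59, 2.07, -0.43, 0.69, 1.65]
165 [-0.25, 0.49, 0.55, 2.07, -0.4, 0.68, 1.87]
180 [-0.22, 0.48, 0.51, 2.07, -0.37, 0.68, 2.1]
195 [-0.19, 0.48, 0.46, 2.07, -0.33, 0.67, 2.33]
```

```bash
cat > flap.py <<'E'
from plant import r
from h import *
import sys
R0=down(TH)
def flap(s,th0,yc=-.005):
    F=lambda f,z: W(s*(f-.011),yc,z)
    def go(p,rate):
        r.servo_line(p,R0,rate); f=np.array(r.read_contact_force()); print(p.round(3),f.round(1),round(r.read_time(),1))
        if np.linalg.norm(f)>25: sys.exit("force")
    go(W(-.005,yc,.172),.12)
    e=lambda t:(.066-.056*np.cos(t),.165+.056*np.sin(t))
    z0=e(th0)[1]
    for t in (th0,1.1,1.5):
        x,z=e(t); go(F(x+.001,.172+(z-z0)*.9),.1)
    go(F(.080,.196),.1); go(F(.108,.187),.1)
    go(F(.085,.20),.15); go(W(-.005,yc,.26),.25)
E
python3 - <<'E'
from flap import *
r.grip(0.0,40); r.reach(W(-.005,-.005,.27),R0); print(r.read_time(),np.round(r.read_qpos(),2))
flap(1,.6)
for n in("wrist","scene"):
    c=r.capture(n); np.savez(n+"2.npz",**c); 
    f=c["frame"][...,::-1]
    if n=="wrist": A=cv2.resize(f,(400,300))
    else: B=cv2.resize(f[130:265,180:340],(356,300),interpolation=cv2.INTER_CUBIC)
cv2.imwrite("pics/f1.png",np.hstack([A,B]))
E
```

```text
5.4417 [-0.72  0.49  1.14  2.01 -0.54  0.99 -0.82]
[ 0.526 -0.088  0.172] [ 0.5 -0.5  0.1] 6.4
[ 0.54  -0.087  0.172] [-4.8 -0.6  4.3] 6.7
[ 0.561 -0.085  0.188] [-6.8  2.5 14.8] 7.1
[ 0.583 -0.084  0.194] [-0.7  0.2 -0.2] 7.5
[ 0.599 -0.083  0.196] [ 0.7 -0.1  0.3] 7.8
[ 0.627 -0.081  0.187] [-0.4 -0.1 -0.7] 8.3
[ 0.604 -0.083  0.2  ] [-0.5  0.6  0.2] 8.6
[ 0.526 -0.088  0.26 ] [-0.2  0.1  0.9] 9.1
```

View pics/f1.png

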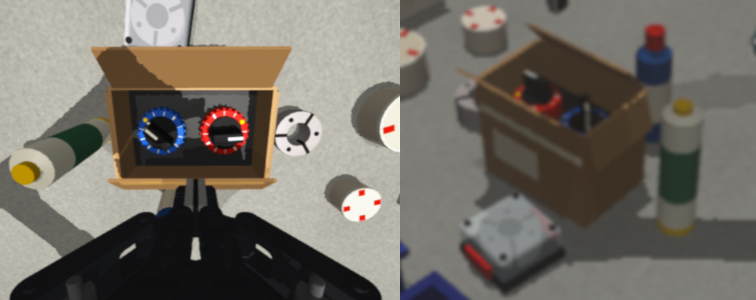

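Run:
```python
from flap import *
flap(-1,.9)
r.servo_line(W(-.0,-.03,.36),R0,.3)
for n in("wrist","scene"):
    c=r.capture(n); np.savez(n+"3.npz",**c); 
    f=c["frame"][...,::-1]
    if n=="wrist": A=cv2.resize(f,(440,330))
    else: B=cv2.resize(f[130:265,190:335],(354,330),interpolation=cv2.INTER_CUBIC)
cv2.imwrite("pics/f2.png",np.hstack([A,B])); print(r.read_time())
```

```text
[ 0.526 -0.088  0.172] [0.3 0.7 0.4] 10.1
[ 0.509 -0.089  0.172] [-0.6  0.   0.4] 10.4
[ 0.5   -0.089  0.177] [ 0.4  0.6 -0.2] 10.7
[ 0.479 -0.091  0.183] [ 0.1  0.5 -0.4] 11.1
[ 0.462 -0.092  0.196] [-0.4 -0.5 -1. ] 11.4
[ 0.434 -0.094  0.187] [1.1 0.1 0.4] 11.9
[ 0.457 -0.092  0.2  ] [-0.9  1.   0.3] 12.2
[ 0.526 -0.088  0.26 ] [-1.4 -0.2 -1.3] 12.7
13.3083
```

View pics/f2.png

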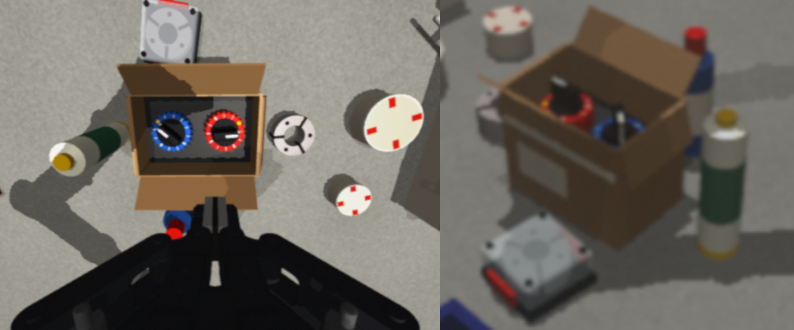

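Run:
```python
from h import *
from scipy.optimize import brentq
c=load("wrist3.npz"); f=c["frame"]; hsv=cv2.cvtColor(f,cv2.COLOR_RGB2HSV)
H,S,V=[hsv[...,i].astype(int) for i in range(3)]
toC=lambda P: np.array([(P[:2]-MID)@EX,(P[:2]-MID)@EY,P[2]])
for nm,px,s in(("robot",(228,243),-1),("far",(223,75.5),1)):
    g=lambda z:toC(ray(c,px,z)); fn=lambda z:(np.hypot(g(z)[0]-s*.066,z-.165)-.056)
    zs=np.linspace(.15,.222,80); v=[fn(z) for z in zs]
    for i in range(79):
        if v[i]*v[i+1]<0:
            z=brentq(fn,zs[i],zs[i+1]); p=g(z); print(nm,p.round(4),"angle",np.arctan2(z-.165,-s*(p[0]-s*.066)).round(2))
a=proj(c,[*RED,.14])[0]; b=proj(c,[*(MID+.046*EY),.14])[0]; print(a,b)
for k,q in(("red",a),("blue",b)):
    yy,xx=np.mgrid[:384,:512]; roi=np.hypot(xx-q[0],yy-q[1])<40
    m=(((H<8)|(H>172))&(S>150)&(V>90) if k=="red" else (H>100)&(H<125)&(S>130)&(V>90))&roi
    P=np.array([ray(c,p,.123)[:2] for p in zip(xx[m],yy[m])],np.float32)
    (cx,cy),rad=cv2.minEnclosingCircle(P); C=np.array([cx,cy]); print(k,C.round(4),round(rad,4),toC(np.array([cx,cy,0])).round(4))
    for nm,mm,z in(("yellow",(H>20)&(H<34)&(S>150)&(V>130),.123),("white",(S<70)&(V>150),.157)):
        n,l,st,ce=cv2.connectedComponentsWithStats((mm&roi).astype(np.uint8))
        for i in range(1,n):
            w=ray(c,ce[i],z)[:2]-C
            if np.hypot(*w)<.032 and st[i,4]>4: print(nm,st[i,4],np.hypot(*w).round(4),np.degrees(np.arctan2(w[1],w[0])).round(1))
```

```text
robot [-0.1218  0.0026  0.1699] angle 3.05
robot [-0.0991 -0.0011  0.2102] angle 2.2
far [ 0.1015 -0.0009  0.2083] angle 2.26
[261.60474832 156.32141811] [196.87531293 156.38044127]
red [ 0.5352 -0.1284] 0.0359 [ 0.0018 -0.0462  0.    ]
yellow 13 0.0277 -54.4
white 8 0.0313 34.3
white 50 0.0089 -93.2
white 8 0.0245 115.4
white 6 0.0212 -137.7
blue [ 0.5287 -0.0367] 0.0359 [0.0014 0.0457 0.    ]
yellow 11 0.0283 54.7
white 47 0.0085 62.4
white 9 0.0275 -110.9
white 7 0.0177 145.6
```

Run:
```python
from flap import *
def go(p,rate=.2):
    r.servo_line(p,R0,rate); f=np.array(r.read_contact_force()); print(p.round(3),f.round(1),round(r.read_time(),1))
    if np.linalg.norm(f)>25: sys.exit("force")
for s in(1,-1):
    F=lambda f,z: W(s*(f-.011),-.005,z)
    go(F(.075,.22),.25); go(F(.117,.182),.12); go(F(.085,.21)); go(W(0,-.005,.26),.3)
r.grip(.048)
Rg=down(np.radians(96.5)); red=np.array([.5342,-.1282])
r.reach([*red,.25],Rg)
q=np.array(r.read_qpos()); print(q.round(2),r.read_time(),r.read_position(),r.read_grip_width())
c=r.capture("wrist"); np.savez("w4.npz",**c); s=r.capture("scene"); np.savez("s4.npz",**s)
A=cv2.resize(c["frame"][...,::-1],(440,330)); B=cv2.resize(s["frame"][130:265,190:335,::-1],(354,330),interpolation=cv2.INTER_CUBIC)
cv2.imwrite("pics/f4.png",np.hstack([A,B]))
```

```text
[ 0.594 -0.083  0.22 ] [-0.4 -0.4  0.5] 14.1
[ 0.636 -0.08   0.182] [-0.5  0.5  1. ] 14.7
[ 0.604 -0.083  0.21 ] [ 1.2 -0.  -0.6] 15.1
[ 0.531 -0.087  0.26 ] [1.1 0.4 0.6] 15.5
[ 0.467 -0.092  0.22 ] [1.4 0.3 0.2] 16.0
[ 0.425 -0.094  0.182] [ 0.   0.4 -0.2] 16.6
[ 0.457 -0.092  0.21 ] [-0.1 -0.6  0.3] 17.0
[ 0.531 -0.087  0.26 ] [-1.1 -0.1 -0.1] 17.4
[-0.32  0.37  0.62  1.99 -0.28  0.87  0.57] 19.175 [ 0.53413284 -0.12818312  0.24991321] 0.04807381288495094
```

View pics/f4.png

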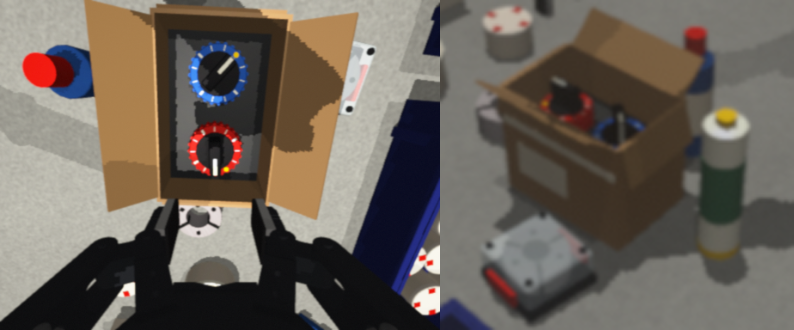

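Run:
```python
from plant import r
from h import *
import sys
red=np.array([.5342,-.1282])
def st(m):
    f=np.array(r.read_contact_force()); print(m,f.round(1),np.round(r.read_torque(),2),round(r.read_grip_width(),4),round(r.read_time(),1)); return np.linalg.norm(f)
r.servo_line([*red,.133],None,.12)
if st("down")>15: sys.exit()
r.grip(0.0,60); st("grip")
q=np.array(r.read_qpos()); print(q.round(3))
for i in range(1,7):
    p=q.copy(); p[6]-=i*np.pi/6; r.goto_joints(p)
    if st(i)>60: sys.exit("F")
R=r.read_ee_rot(); print("yaw",np.degrees(np.arctan2(R[1,0],R[0,0])))
```

```text
down [-0.4  0.6 -0.3] [-0.05  0.05 -0.02] 0.0479 20.4
grip [-2.  -0.   5.7] [0.05 0.4  0.07] 0.0102 20.9
[-0.212  0.527  0.504  2.084 -0.425  0.631  0.698]
1 [-0.   0.1 -0.4] [-0.01 -0.01 -0.02] 0.0099 21.4
2 [0.4 0.5 0.7] [-0.06 -0.08 -0.02] 0.0099 22.0
3 [ 0.2  0.2 -1. ] [-0.16 -0.08  0.04] 0.0099 22.6
4 [ 1.1 -2.  -1.2] [-0.33 -0.17 -0.  ] 0.0093 23.1
5 [-0.7 -1.8  0.1] [-0.4  -0.17 -0.03] 0.0099 23.7
6 [-0.8 -2.6  0.2] [-0.53  0.03 -0.03] 0.0101 24.3
yaw -83.34589635675725
```

Run:
```python
from plant import r
from h import *
r.grip(.048); p=np.array(r.read_position()); r.servo_line(p+[0,0,.12],None,.15)
q=np.array(r.read_qpos()); q[6]+=np.pi/2; r.goto_joints(q)
r.servo_line(W(-.05,-.0,.38),None,.2)
c=r.capture("wrist"); np.savez("w5.npz",**c); s=r.capture("scene"); np.savez("s5.npz",**s)
a=proj(c,[*MID,.14])[0].astype(int); print(a,r.read_time(),np.round(r.read_contact_force(),1))
y=max(a[1]-70,0);x=max(a[0]-70,0)
f=c["frame"][...,::-1]; A=cv2.resize(f[y:y+140,x:x+140],(480,480),interpolation=cv2.INTER_CUBIC); B=cv2.resize(f,(320,240)); D=cv2.resize(s["frame"][100:280,170:410,::-1],(320,240))
cv2.imwrite("pics/f5.png",np.hstack([A,np.vstack([B,D])]))
```

```text
[251 119] 28.025 [-0.  -0.   0.6]
```

View pics/f5.png

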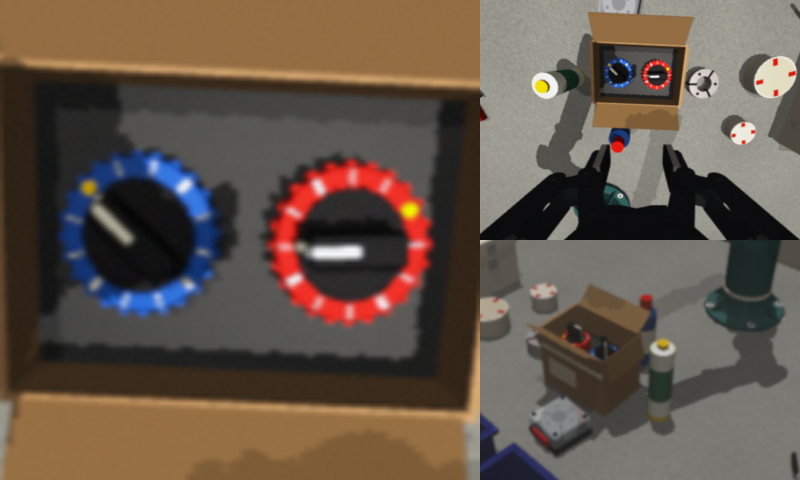

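The crop shows the red pointer at (300,247). That is one click past the thick 6 tick at (312,298) and opposite mark 1, so it reads 7. The blue pointer is on its yellow dot at (90,188), both flaps lie well back, and everything around the carton is still standing.

```bash
python3 -c "
from plant import r
print(r.finish_job())"
```

```text
the job is handed in; nothing more can be done
None
```

The job is handed in, at about 28 s: both flaps are folded well back, the red dial rests at mark 7, the blue one is still at off, and nothing around the carton looked moved in the last pictures.

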